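# Clamp down a pressure-pan lid by counted quarter turns

## Task

Tighten the three black clamp knobs on the pressure pan's lid, one after the other, going clockwise round the lid from the one nearest the brass steam valve. Turn each knob clockwise through its slack until you feel it bite, and from there count the quarter turns: one on the first knob, two on the second, one on the third. Do not overtighten any of them, do not lean on the lid or the valve, and leave the things around the pan where they are.

Things in the scene. Friction and masses are not known exactly. Their poses are not given: they have to be found in the camera images.
- cooker: Shallow round pressure pan, shut, fixed to the counter: 314 mm across the lid's edge, flat steel lid top 122 mm above the counter. Origin: centre of its underside, z up; the first clamp lies along its own +x. Three clamps stand on the lid, 115 mm from its centre, 120 degrees apart. At the centre: a black handle 20 x 78 mm, 40 mm high.
- valve (a point): Top of the brass steam valve on the lid, 22 mm across, 40 mm high, 115 mm from the lid's centre, 40 degrees anticlockwise (seen from above) of the first clamp. Not to be handled.
- knob1_grip (a point): Black bar knob of clamp 1 (first, the clamp nearest the brass valve). Bar 52 mm long (point's x), 14 thick (y), 28 high (z); the point turns with it, on its upright axis, 47 mm above the lid top, 2 mm under the bar's middle. Tightens clockwise seen from above: hidden slack of 0.2 to 1.4 rad at 0.03 N m, then it bites: the torque climbs by 4 N m per rad and from 0.4 N m the screw follows. Needs one quarter turn after the bite.
- knob2_grip (a point): Black bar knob of clamp 2 (second, the next clamp clockwise from the first, seen from above). Bar 52 mm long (point's x), 14 thick (y), 28 high (z); the point turns with it, on its upright axis, 47 mm above the lid top, 2 mm under the bar's middle. Tightens clockwise seen from above: hidden slack of 0.2 to 1.4 rad at 0.03 N m, then it bites: the torque climbs by 4 N m per rad and from 0.4 N m the screw follows. Needs two quarter turns after the bite.
- knob3_grip (a point): Black bar knob of clamp 3 (third, the next clamp clockwise from the second). Bar 52 mm long (point's x), 14 thick (y), 28 high (z); the point turns with it, on its upright axis, 47 mm above the lid top, 2 mm under the bar's middle. Tightens clockwise seen from above: hidden slack of 0.2 to 1.4 rad at 0.03 N m, then it bites: the torque climbs by 4 N m per rad and from 0.4 N m the screw follows. Needs one quarter turn after the bite.
- jaw1_tip (a point): Outer top edge of the flat steel jaw of clamp 1, 53 mm out from the knob's axis, 18 to 20 mm above the lid top at first. After the bite it goes down with the screw by 1 mm per quarter turn (4 mm per turn), too little to measure well, and stays still in the slack. Let go, the knob springs back about 0.1 rad while screw and jaw stay; turned backwards it only runs loose, and that angle must be taken up again.
- jaw2_tip (a point): Outer top edge of the flat steel jaw of clamp 2, 53 mm out from the knob's axis, 18 to 20 mm above the lid top at first. After the bite it goes down with the screw by 1 mm per quarter turn (4 mm per turn), too little to measure well, and stays still in the slack. Let go, the knob springs back about 0.1 rad while screw and jaw stay; turned backwards it only runs loose, and that angle must be taken up again.
- jaw3_tip (a point): Outer top edge of the flat steel jaw of clamp 3, 53 mm out from the knob's axis, 18 to 20 mm above the lid top at first. After the bite it goes down with the screw by 1 mm per quarter turn (4 mm per turn), too little to measure well, and stays still in the slack. Let go, the knob springs back about 0.1 rad while screw and jaw stay; turned backwards it only runs loose, and that angle must be taken up again.
- shaker: Bystander: upright steel shaker tin, 48 mm across, 110 mm high; origin at the centre of its underside.
- tub: Bystander: open white plastic tub 110 x 150 x 60 mm; origin at the centre of its underside.
- bowl: Bystander: steel bowl 140 mm across, 60 mm high; origin at the centre of its underside.

How it is judged (in metres and radians):
On the way, in this order (a step that is already met when the one before it is completed fails the run):
1. the first clamp, nearest the valve, is screwed down one quarter turn past its bite, the other two not yet (distance of jaw1_tip from where it was at the start of the episode between 0.0008 and 0.0012 m and distance of each of jaw2_tip, jaw3_tip from where it was at the start of the episode below 0.0002 m), for 0.2 s.
2. then the second, two quarter turns past its bite, the third not yet (distance of jaw1_tip from where it was at the start of the episode between 0.0008 and 0.0012 m and distance of jaw2_tip from where it was at the start of the episode between 0.0018 and 0.0022 m and distance of jaw3_tip from where it was at the start of the episode below 0.0002 m), for 0.2 s.
3. then the third, one quarter turn past its bite (distance of jaw1_tip from where it was at the start of the episode between 0.0008 and 0.0012 m and distance of jaw2_tip from where it was at the start of the episode between 0.0018 and 0.0022 m and distance of jaw3_tip from where it was at the start of the episode between 0.0008 and 0.0012 m), for 0.2 s.
At the end, for the whole second after the job is handed in: The first and third knobs have been turned one quarter turn past their bite and the second two quarter turns, each to within about 18 degrees (jaws lowered by 1, 2 and 1 mm, each within 0.2 mm), and all are let go (all of step 3); the robot touches nothing.
It fails at once if the gasket is crushed: a clamp is screwed down about 0.4 of a quarter turn too far (distance of any of jaw1_tip, jaw3_tip from where it was at the start of the episode above 0.0014 m or distance of jaw2_tip from where it was at the start of the episode above 0.0024 m).
It fails at once if the pan, its lid, handle or valve is pressed or struck with more than 25 N (contact force between the arm and cooker above 25 N).
It fails at once if the shaker, the tub or the bowl is disturbed (moved more than 30 mm) (distance of any of shaker, tub, bowl from where it was at the start of the episode above 0.03 m).
It also fails if it takes over 72 s, if anything falls off the work surface, if the arm or the gripper's body presses on something with over 40 N, if the wrist force passes 120 N, or if a joint passes its speed limit or range.

## Robot

A 7-joint arm with a two-finger parallel gripper is mounted at the origin on the work surface. World frame = base frame: x ahead of the robot, y to its left, z up, the work surface at z = 0. Lengths are in m, angles in degrees, forces in N, time in s.
With the tool pointing down it reaches from about 0.425 to 0.925 m from the base axis. Payload 6.8 kg.
Tool frame: the origin (TCP) lies between the finger pads; the fingertips stand 25 mm ahead of it and the grasp point (between the pads) lies 6 mm ahead of it; z points along the fingers, y is the line along which they close (so a half turn about z gives the same grasp; the last joint's range is limited). The gripper opens to 85 mm and grips with 20 to 120 N. Pads are 22 mm wide; open, the fingers measure 114 mm over their backs; the gripper's body (76 mm by 85 mm) begins 54 mm behind the grasp point. The pads swing forward as they close: fully open they stand 13 mm farther back than shut.
Start: joints at [-83.085, 27.33, 1.283, 89.118, -0.659, 63.558, -4.761], TCP at [0.153, 0.657, 0.256] pointing down, gripper open.
Joint ranges: [-169.35, 169.35], [-19.33, 120.38], [-80.79, 83.38], [13.8, 139.57], [-78.32, 258.32], [9.67, 109.79], [-169.56, 169.56]. Speed limits (degrees/s): [136.94, 136.94, 180, 180, 180, 180, 180].

## Interface

Orientations are given as a 3x3 rotation matrix whose columns are the frame's x, y, z axes.
In Python, from station import ctrl gives the robot as it stands.
- The arm moves only by the tool play_rows, never from a script. Its argument "plan" is a list of rows, each an object of numbers: "dx", "dy", "dz": the shift along the tool's x, y, z in m; "ax", "ay", "az": the turn, a rotation vector about the tool's x, y, z in degrees; "fingers": the opening, from -1 (shut) to 1 (fully open). A call has 1 to 5 rows; each row shifts and turns the commanded pose from where the row before left it, along the tool's axes as they then stand; what a row does not reach is not made up. A row lasts 1/10 s, in which the tool goes at most 50 mm and 8.59 degrees, less where a joint would pass 70% of its speed; a pose out of reach is approached as far as the arm can. A call is refused whole if a number of a shift passes 0.05 or a number of a turn 8.59, either way. A call with a gripper value outside its range is refused whole. The fingers move at their own pace and stop on an object; "squeeze" is the grip in N (left out, the last holds). Time passes only in rows, so rows that do not move let the fingers close. It gives the time, the measured TCP pose, the force, the opening and the grip force at its end, in the units of the state.
- ctrl.read_state(): the state, without advancing time (a new reading comes with each control period).
- ctrl.grab_frame(name): name is "scene" or "top" or "wrist"; returns the picture (420x560x3 uint8, red, green, blue); there is no depth.
- ctrl.camera_info(name): a dict with "fov_y" (degrees; the focal length in pixels is half the picture's height over the tangent of half this angle, whatever the lens; pixels are square), "cx", "cy" (the principal point, pixels), "distortion" ([k1, k2, p1, p2, k3] as OpenCV has them; the pictures are not rectified), "xyz" and "attitude" of the camera in the world. Camera axes: x right, y down, z forward; pixel columns grow to the right and rows downward; lengths in m; the calibration is good to about 2 mm. A picture is of the moment at which its call begins: read the wrist's pose just before it. camera_info takes no time and is no camera call; for the wrist camera it gives the pose at the moment of the call.
- ctrl.finish_job(): hands the job in; it is judged then, once.
The state is a dict: "clock": time; "joints": joint angles; "dq": joint speeds; "joint_torque": joint torques, N m; "position": TCP position; "tool_rot": TCP orientation; "wrist_force": force on the tool from outside, world axes, zero at the start; "torque": the same for the moment, N m; "width": finger opening in m; "finger_force": force on a finger pad.
Only numpy, scipy, OpenCV 4.12 (cv2) and the standard library are available. Lean on these libraries where they do the work, as an engineer would, in place of code of your own. Each camera call takes 0.05 s, during which the arm holds its last target. There are 200 camera calls.

## Working session

There is one attempt and no reset: what is moved stays moved. The work goes in short steps, Python scripts to look and compute and a tool call to move; the robot and the scene stay as the last step left them, time stands still between calls to the robot, and variables do not carry over. Pictures are saved under pics/ and viewed, at most 10 in all, crops included, and the job is handed in when it is done.

Besides the shell and the picture viewer there is one more tool, called after "Emit:" as name([rows], argument=value, ...), one row to a line, values as JSON. play_rows: Moves the arm, as the interface text tells. Its arguments: {"type":"object","properties":{"plan":{"type":"array","items":{"type":"object","properties":{"dx":{"type":"number"},"dy":{"type":"number"},"dz":{"type":"number"},"ax":{"type":"number"},"ay":{"type":"number"},"az":{"type":"number"},"fingers":{"type":"number"}}}},"squeeze":{"type":"number"}},"required":["plan"]}

```bash
mkdir -p pics; ls; python3 - <<'E'
from station import ctrl
import cv2,numpy as np
s=ctrl.read_state();print({k:np.round(v,3).tolist() for k,v in s.items()})
for n in("top","scene"):
    print(n,ctrl.camera_info(n)); cv2.imwrite(f"pics/{n}0.png",ctrl.grab_frame(n)[:,:,::-1])
E
```

```text
pics
{'clock': 0.0, 'joints': [-83.086, 27.376, 1.28, 89.176, -0.658, 63.562, -4.76], 'dq': [-0.007, 0.091, 0.039, 0.013, -0.053, 0.035, 0.097], 'joint_torque': [-0.0, -59.646, 1.608, -28.12, 0.012, 0.009, -0.0], 'position': [0.153, 0.657, 0.255], 'tool_rot': [[-0.974, 0.227, -0.0], [0.227, 0.974, -0.002], [-0.0, -0.002, -1.0]], 'wrist_force': [-0.46, -0.277, 0.279], 'torque': [0.029, 0.048, 0.015], 'finger_force': 0.0, 'width': 0.085}
top {'fov_y': 49.73843886426003, 'cx': 268.3646236372027, 'cy': 213.78736725777696, 'distortion': array([-0.11846387,  0.        ,  0.        ,  0.        ,  0.        ]), 'xyz': array([ 0.33266146, -0.0192047 ,  1.17781345]), 'attitude': array([[-0.02425843, -0.97760114,  0.20906348],
       [-0.99969986,  0.02443793, -0.00172486],
       [-0.00342286, -0.20904258, -0.97790055]])}
scene {'fov_y': 44.742178790402605, 'cx': 281.55923035477196, 'cy': 212.45804463138145, 'distortion': array([-0.19176486,  0.        ,  0.        ,  0.        ,  0.        ]), 'xyz': array([ 1.71736563, -0.63232523,  1.01453656]), 'attitude': array([[ 0.47717421,  0.49675692, -0.72493953],
       [ 0.87876935, -0.27752462,  0.38825831],
       [-0.00831857, -0.8223215 , -0.56896235]])}
```

View pics/top0.png

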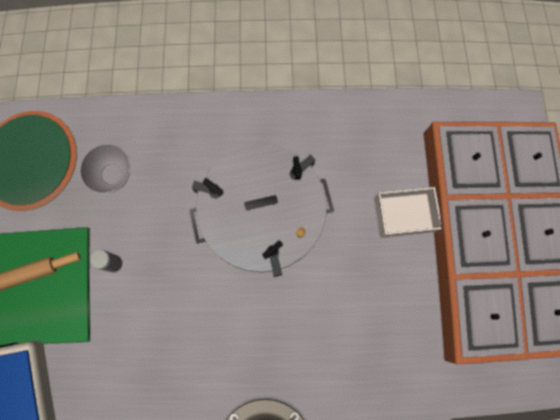

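View pics/scene0.png

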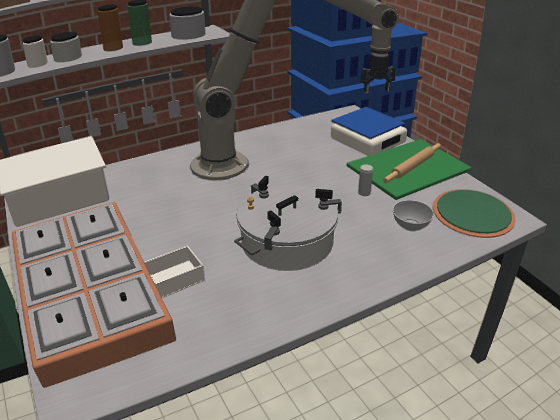

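The top view shows the pan at about (262,205) and the valve at (301,232). Clamp 1 is at (272,250), clamp 2 at left (212,187) and clamp 3 at upper right (298,168). The scene view agrees.

```bash
cat > h.py <<'E'
from station import ctrl
import cv2,numpy as np
def cam(n):
    c=ctrl.camera_info(n); f=210/np.tan(np.radians(c['fov_y']/2))
    return np.array([[f,0,c['cx']],[0,f,c['cy']],[0,0,1]]),np.array(c['distortion']),np.array(c['xyz']),np.array(c['attitude'])
def ray(n,uv,z,C=None):
    K,D,p,R=C or cam(n)
    q=cv2.undistortPoints(np.array(uv,float).reshape(-1,1,2),K,D).reshape(-1,2)
    d=np.c_[q,np.ones(len(q))]@R.T
    return p+d*((z-p[2])/d[:,2])[:,None]
E
python3 - <<'E'
from h import *
im=cv2.imread('pics/top0.png')
hsv=cv2.cvtColor(im,cv2.COLOR_BGR2HSV)
roi=np.zeros(im.shape[:2],np.uint8);cv2.circle(roi,(262,208),75,255,-1)
m=cv2.inRange(hsv,(0,0,0),(180,255,35))&roi
n,l,st,c=cv2.connectedComponentsWithStats(m)
for i in range(1,n):
    if st[i,4]>15: print(st[i],c[i].round(1),ray('top',[c[i]],.175)[0].round(4))
v=cv2.inRange(hsv,(8,120,60),(30,255,255))&roi
y,x=np.nonzero(v);print('valve',x.mean(),y.mean(),ray('top',[[x.mean(),y.mean()]],.157)[0].round(4))
print('handle',ray('top',[[261,203]],.157).round(3))
print(ray('top',[[102,172]],.03),ray('top',[[100,258]],.11),ray('top',[[408,212]],.03))
cv2.imwrite('pics/crop.png',cv2.resize(im[135:285,175:350],None,fx=4,fy=4,interpolation=2))
E
```

```text
[292 158   9  21 120] [296.4 168.7] [ 0.6522 -0.0885  0.175 ]
[207 183   8   9  22] [210.8 187.2] [0.6129 0.1098 0.175 ]
[264 242  17  15 109] [272.1 249.9] [ 0.4645 -0.0274  0.175 ]
valve 300.3469387755102 232.3469387755102 [ 0.5057 -0.093   0.157 ]
handle [[ 0.577 -0.005  0.157]]
[[0.70437437 0.42416512 0.03      ]] [[0.4622896  0.38665204 0.11      ]] [[ 0.57369442 -0.38713197  0.03      ]]
```

View pics/crop.png

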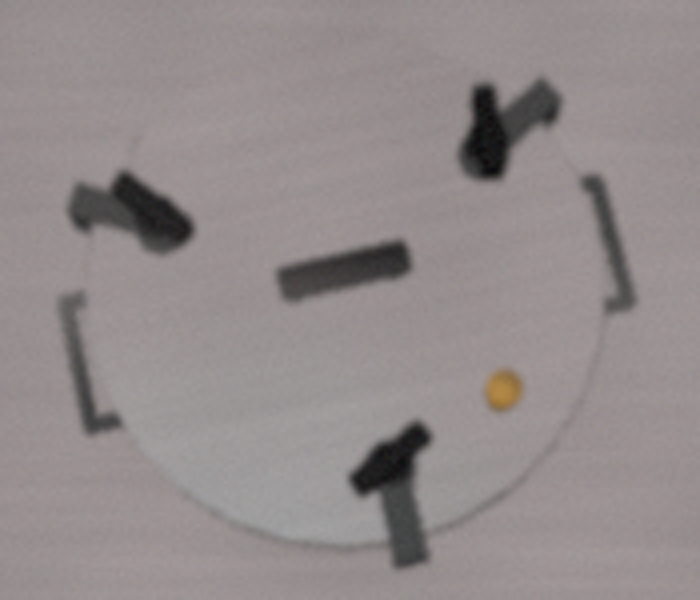

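The crop gives knob centres, in full-picture pixels, at K1 (272,250), K2 (213,187) and K3 (297,168). Bar headings in the world are about -51°, 50° and 4°. Next I go above knob 1.

Emit:
play_rows([
  {"dx": -0.037, "dy": -0.028},
  {"dx": -0.037, "dy": -0.028},
  {"dx": -0.037, "dy": -0.028},
  {"dx": -0.037, "dy": -0.028},
  {"dx": -0.037, "dy": -0.028},
])

```text
invalid input at $.plan[0]: expected keys dx, dy, dz, ax, ay, az, fingers
```

Emit:
play_rows([
  {"dx": -0.037, "dy": -0.028},
  {"dx": -0.037, "dy": -0.028},
  {"dx": -0.037, "dy": -0.028},
  {"dx": -0.037, "dy": -0.028},
  {"dx": -0.037, "dy": -0.028},
])

```text
invalid input at $.plan[0]: expected keys dx, dy, dz, ax, ay, az, fingers
```

Emit:
play_rows([
  {"dx": -0.0127, "dy": -0.0451},
  {"dx": -0.0127, "dy": -0.0451},
  {"dx": -0.0127, "dy": -0.0451},
  {"dx": -0.0127, "dy": -0.0451},
  {"dx": -0.0127, "dy": -0.0451},
])

```text
invalid input at $.plan[0]: expected keys dx, dy, dz, ax, ay, az, fingers
```

Emit:
play_rows([
  {"dx": -0.0127, "dy": -0.0451},
  {"dx": -0.0127, "dy": -0.0451},
  {"az": 7.6},
  {"az": 7.6},
  {"az": 7.6},
])

```text
invalid input at $.plan[0]: expected keys dx, dy, dz, ax, ay, az, fingers
```

Emit:
play_rows([
  {"az": 7.6},
  {"az": 7.6},
  {},
  {},
])

```text
invalid input at $.plan[0]: expected keys dx, dy, dz, ax, ay, az, fingers
```

All keys are required in every row.

Emit:
play_rows([
  {"dx": -0.037, "dy": -0.028, "dz": 0, "ax": 0, "ay": 0, "az": 0, "fingers": 1},
  {"dx": -0.037, "dy": -0.028, "dz": 0, "ax": 0, "ay": 0, "az": 0, "fingers": 1},
  {"dx": -0.037, "dy": -0.028, "dz": 0, "ax": 0, "ay": 0, "az": 0, "fingers": 1},
  {"dx": -0.037, "dy": -0.028, "dz": 0, "ax": 0, "ay": 0, "az": 0, "fingers": 1},
  {"dx": -0.037, "dy": -0.028, "dz": 0, "ax": 0, "ay": 0, "az": 0, "fingers": 1},
])

```text
clock: 0.6
position: [0.3024, 0.4773, 0.256]
tool_rot: [[-0.974, 0.227, -0.0], [0.227, 0.974, -0.001], [0.0, -0.001, -1.0]]
wrist_force: [0.3, 1.1, -0.2]
width: 0.0854
finger_force: 0.0
```

Emit:
play_rows([
  {"dx": -0.037, "dy": -0.028, "dz": 0, "ax": 0, "ay": 0, "az": 0, "fingers": 1},
  {"dx": -0.037, "dy": -0.028, "dz": 0, "ax": 0, "ay": 0, "az": 0, "fingers": 1},
  {"dx": -0.037, "dy": -0.028, "dz": 0, "ax": 0, "ay": 0, "az": 0, "fingers": 1},
  {"dx": -0.037, "dy": -0.028, "dz": 0, "ax": 0, "ay": 0, "az": 0, "fingers": 1},
  {"dx": -0.037, "dy": -0.028, "dz": 0, "ax": 0, "ay": 0, "az": 0, "fingers": 1},
])

```text
clock: 1.1
position: [0.4507, 0.2991, 0.2562]
tool_rot: [[-0.974, 0.227, -0.0], [0.227, 0.974, -0.0], [0.0, -0.0, -1.0]]
wrist_force: [0.6, -0.0, 0.6]
width: 0.0854
finger_force: 0.0
```

Emit:
play_rows([
  {"dx": -0.0127, "dy": -0.0451, "dz": 0, "ax": 0, "ay": 0, "az": 0, "fingers": 1},
  {"dx": -0.0127, "dy": -0.0451, "dz": 0, "ax": 0, "ay": 0, "az": 0, "fingers": 1},
  {"dx": -0.0127, "dy": -0.0451, "dz": 0, "ax": 0, "ay": 0, "az": 0, "fingers": 1},
  {"dx": -0.0127, "dy": -0.0451, "dz": 0, "ax": 0, "ay": 0, "az": 0, "fingers": 1},
  {"dx": -0.0127, "dy": -0.0451, "dz": 0, "ax": 0, "ay": 0, "az": 0, "fingers": 1},
])

```text
clock: 1.6
position: [0.4602, 0.0648, 0.2562]
tool_rot: [[-0.974, 0.227, -0.0], [0.227, 0.974, 0.0], [0.0, 0.0, -1.0]]
wrist_force: [1.2, 0.4, 0.4]
width: 0.0854
finger_force: 0.0
```

Emit:
play_rows([
  {"dx": -0.0127, "dy": -0.0451, "dz": 0, "ax": 0, "ay": 0, "az": 0, "fingers": 1},
  {"dx": -0.0127, "dy": -0.0451, "dz": 0, "ax": 0, "ay": 0, "az": 0, "fingers": 1},
  {"dx": 0, "dy": 0, "dz": 0, "ax": 0, "ay": 0, "az": 7.6, "fingers": 0.2},
  {"dx": 0, "dy": 0, "dz": 0, "ax": 0, "ay": 0, "az": 7.6, "fingers": 0.2},
  {"dx": 0, "dy": 0, "dz": 0, "ax": 0, "ay": 0, "az": 7.6, "fingers": 0.2},
])

```text
clock: 2.1
position: [0.4646, -0.0274, 0.2561]
tool_rot: [[-0.806, 0.592, -0.001], [0.592, 0.806, 0.0], [0.0, -0.0, -1.0]]
wrist_force: [-1.1, -0.1, 0.4]
width: 0.0513
finger_force: 0.0
```

Emit:
play_rows([
  {"dx": 0, "dy": 0, "dz": 0, "ax": 0, "ay": 0, "az": 7.6, "fingers": 0.2},
  {"dx": 0, "dy": 0, "dz": 0, "ax": 0, "ay": 0, "az": 7.6, "fingers": 0.2},
  {"dx": 0, "dy": 0, "dz": 0, "ax": 0, "ay": 0, "az": 0, "fingers": 0.2},
  {"dx": 0, "dy": 0, "dz": 0, "ax": 0, "ay": 0, "az": 0, "fingers": 0.2},
])

```text
clock: 2.5
position: [0.4647, -0.0268, 0.2561]
tool_rot: [[-0.631, 0.776, -0.0], [0.776, 0.631, -0.0], [0.0, -0.0, -1.0]]
wrist_force: [0.6, -0.1, 0.4]
width: 0.0512
finger_force: 0.0
```

```bash
python3 - <<'E'
from h import *
s=ctrl.read_state();print({k:np.round(s[k],3).tolist() for k in ('joints','position','tool_rot','torque','width')})
c=ctrl.camera_info('wrist');print(c)
cv2.imwrite('pics/w1.png',ctrl.grab_frame('wrist')[:,:,::-1])
E
```

```text
{'joints': [-29.114, 7.264, 27.27, 118.184, -4.033, 55.441, 39.359], 'position': [0.465, -0.027, 0.256], 'tool_rot': [[-0.631, 0.776, -0.0], [0.776, 0.631, -0.0], [0.0, -0.0, -1.0]], 'torque': [0.001, -0.026, 0.0], 'width': 0.051}
{'fov_y': 66.75206383241677, 'cx': 277.3841552714317, 'cy': 205.30608521572518, 'distortion': array([-0.00751768,  0.        ,  0.        ,  0.        ,  0.        ]), 'xyz': array([0.41445708, 0.03408051, 0.37288589]), 'attitude': array([[ 7.76363143e-01,  6.00123336e-01,  1.92645403e-01],
       [ 6.30285533e-01, -7.38896424e-01, -2.38269220e-01],
       [-6.45920211e-04,  3.06405051e-01, -9.51901007e-01]])}
```

View pics/w1.png

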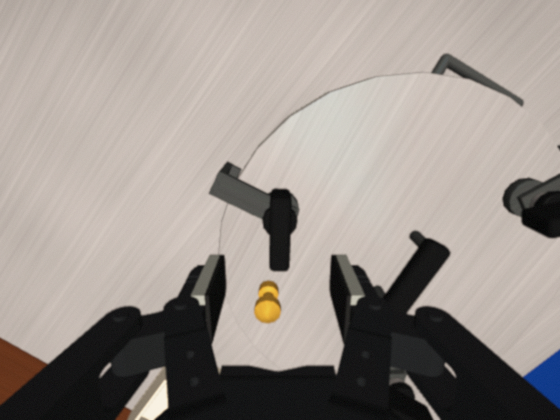

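The wrist view shows knob 1's bar upright at (280,190–270), aligned with the tool x axis, with the valve beyond it at (267,300).

```bash
python3 - <<'E'
from h import *
im=cv2.imread('pics/w1.png');C=cam('wrist')
g=cv2.cvtColor(im,cv2.COLOR_BGR2GRAY)
for r in range(184,276,6):
    x=np.nonzero(g[r,255:310]<28)[0]; print(r,(x.min()+255,x.max()+255) if len(x) else None)
s=ctrl.read_state();R=np.array(s['tool_rot']);p=np.array(s['position'])
for uv in([280.5,270],[280.5,190],[280.5,200]):
    for z in(.185,.157):
        w=ray('',[uv],z,C)[0];print(uv,z,w.round(4),((w-p)@R).round(4))
E
```

```text
184 None
190 (np.int64(274), np.int64(285))
196 (np.int64(271), np.int64(289))
202 (np.int64(271), np.int64(290))
208 (np.int64(270), np.int64(290))
214 (np.int64(265), np.int64(294))
220 (np.int64(264), np.int64(295))
226 (np.int64(265), np.int64(294))
232 (np.int64(269), np.int64(289))
238 (np.int64(271), np.int64(288))
244 (np.int64(271), np.int64(288))
250 (np.int64(271), np.int64(287))
256 (np.int64(271), np.int64(287))
262 (np.int64(271), np.int64(287))
268 (np.int64(272), np.int64(286))
274 None
[280.5, 270] 0.185 [ 0.4825 -0.0466  0.185 ] [-0.0266  0.0013  0.0712]
[280.5, 270] 0.157 [ 0.4927 -0.0587  0.157 ] [-0.0424  0.0016  0.0992]
[280.5, 190] 0.185 [ 0.4478 -0.0042  0.185 ] [0.0282 0.0011 0.0712]
[280.5, 190] 0.157 [ 0.4528 -0.0098  0.157 ] [0.0207 0.0014 0.0992]
[280.5, 200] 0.185 [ 0.4519 -0.0091  0.185 ] [0.0218 0.0011 0.0712]
[280.5, 200] 0.157 [ 0.4574 -0.0155  0.157 ] [0.0133 0.0014 0.0992]
```

Emit:
play_rows([
  {"dx": 0, "dy": 0.001, "dz": 0.04, "ax": 0, "ay": 0, "az": 0, "fingers": 0.2},
  {"dx": 0, "dy": 0, "dz": 0.03, "ax": 0, "ay": 0, "az": 0, "fingers": 0.2},
  {"dx": 0, "dy": 0, "dz": 0.011, "ax": 0, "ay": 0, "az": 0, "fingers": 0.2},
  {"dx": 0, "dy": 0, "dz": 0, "ax": 0, "ay": 0, "az": 0, "fingers": -1},
  {"dx": 0, "dy": 0, "dz": 0, "ax": 0, "ay": 0, "az": 0, "fingers": -1},
], squeeze=80)

```text
clock: 3.05
position: [0.4663, -0.0264, 0.1762]
tool_rot: [[-0.628, 0.778, 0.001], [0.778, 0.628, 0.0], [-0.001, 0.001, -1.0]]
wrist_force: [-2.8, 0.2, 3.3]
width: 0.0239
finger_force: 47.1
```

Emit:
play_rows([
  {"dx": 0, "dy": 0, "dz": 0, "ax": 0, "ay": 0, "az": 0, "fingers": -1},
  {"dx": 0, "dy": 0, "dz": 0, "ax": 0, "ay": 0, "az": 0, "fingers": -1},
  {"dx": 0, "dy": 0, "dz": 0, "ax": 0, "ay": 0, "az": 0, "fingers": -1},
])

```text
clock: 3.35
position: [0.4663, -0.0263, 0.1763]
tool_rot: [[-0.628, 0.778, 0.002], [0.778, 0.628, 0.0], [-0.001, 0.002, -1.0]]
wrist_force: [-2.5, -0.9, 7.1]
width: 0.0217
finger_force: 78.7
```

```bash
cat > st.py <<'E'
from station import ctrl
import numpy as np
s=ctrl.read_state();R=np.array(s['tool_rot'])
print('t',round(s['clock'],2),'q7',round(s['joints'][6],2),'head',round(np.degrees(np.arctan2(R[1,0],R[0,0])),2),'T',np.round(s['torque'],3),'F',np.round(s['wrist_force'],1),'p',np.round(s['position'],4),'w',round(s['width'],4),s['finger_force'])
E
python3 st.py
```

```text
t 3.35 q7 43.97 head 128.89 T [-0.204  0.468 -0.04 ] F [-2.5 -0.9  7.1] p [ 0.4663 -0.0263  0.1763] w 0.0217 78.7346363067627
```

The width reads 21.7 mm, not 14. The tips may be on the round hub below the bar, so I'll regrip 8 mm higher.

Emit:
play_rows([
  {"dx": 0, "dy": 0, "dz": 0, "ax": 0, "ay": 0, "az": 0, "fingers": 0},
  {"dx": 0, "dy": 0, "dz": 0, "ax": 0, "ay": 0, "az": 0, "fingers": 0},
  {"dx": 0, "dy": 0, "dz": -0.008, "ax": 0, "ay": 0, "az": 0, "fingers": 0},
  {"dx": 0, "dy": 0, "dz": 0, "ax": 0, "ay": 0, "az": 0, "fingers": -1},
  {"dx": 0, "dy": 0, "dz": 0, "ax": 0, "ay": 0, "az": 0, "fingers": -1},
])

```text
clock: 3.85
position: [0.466, -0.0265, 0.184]
tool_rot: [[-0.628, 0.778, 0.001], [0.778, 0.628, 0.0], [-0.0, 0.001, -1.0]]
wrist_force: [1.3, 3.1, 14.9]
width: 0.0145
finger_force: 9.0
```

Emit:
play_rows([
  {"dx": 0, "dy": 0, "dz": 0, "ax": 0, "ay": 0, "az": 0, "fingers": -1},
  {"dx": 0, "dy": 0, "dz": 0, "ax": 0, "ay": 0, "az": 0, "fingers": -1},
  {"dx": 0, "dy": 0, "dz": 0, "ax": 0, "ay": 0, "az": 0, "fingers": -1},
  {"dx": 0, "dy": 0, "dz": 0, "ax": 0, "ay": 0, "az": 0, "fingers": -1},
])

```text
clock: 4.25
position: [0.4662, -0.0263, 0.1843]
tool_rot: [[-0.628, 0.779, 0.001], [0.779, 0.628, 0.001], [-0.0, 0.001, -1.0]]
wrist_force: [-2.5, -0.2, 11.1]
width: 0.0127
finger_force: 84.8
```

```bash
python3 st.py; python3 - <<'E'
from h import *
cv2.imwrite('pics/w2.png',ctrl.grab_frame('wrist')[:,:,::-1])
E
```

```text
t 4.25 q7 43.44 head 128.88 T [-0.122  0.819 -0.037] F [-2.5 -0.2 11.1] p [ 0.4662 -0.0263  0.1843] w 0.0127 84.83298808336258
```

View pics/w2.png

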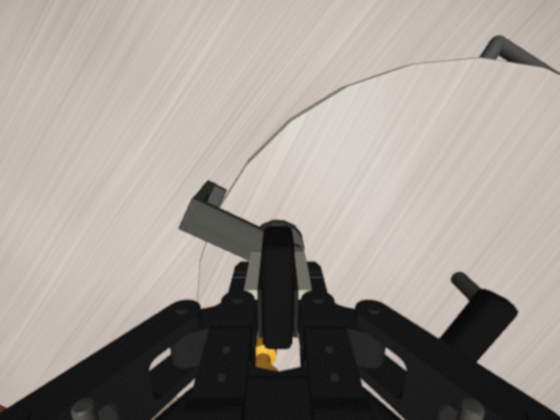

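The grip is now on the bar: width 12.7 mm, bar at (278,225–345). Now I turn with torque readings.

Emit:
play_rows([
  {"dx": 0, "dy": 0, "dz": 0, "ax": 0, "ay": 0, "az": 6, "fingers": -1},
  {"dx": 0, "dy": 0, "dz": 0, "ax": 0, "ay": 0, "az": 0, "fingers": -1},
])

```text
clock: 4.5
position: [0.4664, -0.0262, 0.1843]
tool_rot: [[-0.541, 0.841, 0.001], [0.841, 0.541, 0.001], [-0.0, 0.002, -1.0]]
wrist_force: [-2.0, 0.5, 11.1]
width: 0.0124
finger_force: 84.8
```

```bash
python3 st.py
```

```text
t 4.5 q7 37.74 head 122.72 T [-0.031  0.585 -0.034] F [-2.   0.5 11.1] p [ 0.4664 -0.0262  0.1843] w 0.0124 84.8149511218071
```

Emit:
play_rows([
  {"dx": 0, "dy": 0, "dz": 0, "ax": 0, "ay": 0, "az": 6, "fingers": -1},
  {"dx": 0, "dy": 0, "dz": 0, "ax": 0, "ay": 0, "az": 0, "fingers": -1},
])

```text
clock: 4.7
position: [0.4667, -0.0261, 0.1844]
tool_rot: [[-0.45, 0.893, 0.002], [0.893, 0.45, 0.001], [-0.0, 0.002, -1.0]]
wrist_force: [-1.8, -0.3, 10.4]
width: 0.0125
finger_force: 84.8
```

```bash
python3 st.py
```

```text
t 4.7 q7 32.2 head 116.73 T [-0.     0.444 -0.002] F [-1.8 -0.3 10.4] p [ 0.4667 -0.0261  0.1844] w 0.0125 84.77800164908786
```

Emit:
play_rows([
  {"dx": 0, "dy": 0, "dz": 0, "ax": 0, "ay": 0, "az": 6, "fingers": -1},
  {"dx": 0, "dy": 0, "dz": 0, "ax": 0, "ay": 0, "az": 0, "fingers": -1},
])

```text
clock: 4.9
position: [0.4669, -0.0259, 0.1844]
tool_rot: [[-0.354, 0.935, 0.002], [0.935, 0.354, 0.001], [-0.0, 0.003, -1.0]]
wrist_force: [-1.6, 1.0, 10.3]
width: 0.0123
finger_force: 84.7
```

```bash
python3 st.py
```

```text
t 4.9 q7 26.68 head 110.74 T [0.144 0.275 0.011] F [-1.6  1.  10.3] p [ 0.4669 -0.0259  0.1844] w 0.0123 84.73258514720783
```

Emit:
play_rows([
  {"dx": 0, "dy": 0, "dz": 0, "ax": 0, "ay": 0, "az": 6, "fingers": -1},
  {"dx": 0, "dy": 0, "dz": 0, "ax": 0, "ay": 0, "az": 0, "fingers": -1},
])

```text
clock: 5.1
position: [0.4672, -0.0258, 0.1844]
tool_rot: [[-0.255, 0.967, 0.003], [0.967, 0.255, 0.001], [0.0, 0.003, -1.0]]
wrist_force: [-0.5, 1.2, 8.2]
width: 0.0125
finger_force: 84.7
```

```bash
python3 st.py
```

```text
t 5.1 q7 21.17 head 104.75 T [0.187 0.035 0.036] F [-0.5  1.2  8.2] p [ 0.4672 -0.0258  0.1844] w 0.0125 84.67768604139565
```

Emit:
play_rows([
  {"dx": 0, "dy": 0, "dz": 0, "ax": 0, "ay": 0, "az": 6, "fingers": -1},
  {"dx": 0, "dy": 0, "dz": 0, "ax": 0, "ay": 0, "az": 0, "fingers": -1},
])

```text
clock: 5.3
position: [0.4674, -0.0257, 0.1844]
tool_rot: [[-0.152, 0.988, 0.004], [0.988, 0.152, 0.001], [0.0, 0.004, -1.0]]
wrist_force: [1.7, 1.1, 7.3]
width: 0.0127
finger_force: 84.6
```

```bash
python3 st.py
```

```text
t 5.3 q7 15.69 head 98.76 T [ 0.24  -0.134 -0.038] F [1.7 1.1 7.3] p [ 0.4674 -0.0257  0.1844] w 0.0127 84.60985299988351
```

Emit:
play_rows([
  {"dx": 0, "dy": 0, "dz": 0, "ax": 0, "ay": 0, "az": 6, "fingers": -1},
  {"dx": 0, "dy": 0, "dz": 0, "ax": 0, "ay": 0, "az": 0, "fingers": -1},
])

```text
clock: 5.5
position: [0.4677, -0.0257, 0.1844]
tool_rot: [[-0.048, 0.999, 0.004], [0.999, 0.048, 0.001], [0.001, 0.004, -1.0]]
wrist_force: [1.4, 0.4, 6.9]
width: 0.0128
finger_force: 84.5
```

```bash
python3 st.py
```

```text
t 5.5 q7 10.22 head 92.76 T [ 0.195 -0.346 -0.014] F [1.4 0.4 6.9] p [ 0.4677 -0.0257  0.1844] w 0.0128 84.53701462451136
```

Emit:
play_rows([
  {"dx": 0, "dy": 0, "dz": 0, "ax": 0, "ay": 0, "az": 6, "fingers": -1},
  {"dx": 0, "dy": 0, "dz": 0, "ax": 0, "ay": 0, "az": 0, "fingers": -1},
])

```text
clock: 5.7
position: [0.4679, -0.0257, 0.1844]
tool_rot: [[0.056, 0.998, 0.005], [0.998, -0.056, 0.001], [0.001, 0.005, -1.0]]
wrist_force: [3.1, 0.4, 5.4]
width: 0.0127
finger_force: 84.5
```

```bash
python3 st.py
```

```text
t 5.7 q7 4.8 head 86.79 T [ 0.264 -0.602  0.011] F [3.1 0.4 5.4] p [ 0.4679 -0.0257  0.1844] w 0.0127 84.50832728953174
```

Emit:
play_rows([
  {"dx": 0, "dy": 0, "dz": 0, "ax": 0, "ay": 0, "az": 6, "fingers": -1},
  {"dx": 0, "dy": 0, "dz": 0, "ax": 0, "ay": 0, "az": 0, "fingers": -1},
])

```text
clock: 5.9
position: [0.4681, -0.0257, 0.1844]
tool_rot: [[0.159, 0.987, 0.005], [0.987, -0.159, 0.0], [0.001, 0.005, -1.0]]
wrist_force: [4.2, 0.4, 4.8]
width: 0.0125
finger_force: 84.5
```

```bash
python3 st.py
```

```text
t 5.9 q7 -0.56 head 80.87 T [ 0.345 -0.979  0.054] F [4.2 0.4 4.8] p [ 0.4681 -0.0257  0.1844] w 0.0125 84.47206803487461
```

Emit:
play_rows([
  {"dx": 0, "dy": 0, "dz": 0, "ax": 0, "ay": 0, "az": 6, "fingers": -1},
  {"dx": 0, "dy": 0, "dz": 0, "ax": 0, "ay": 0, "az": 0, "fingers": -1},
])

```text
clock: 6.1
position: [0.4684, -0.0257, 0.1844]
tool_rot: [[0.259, 0.966, 0.006], [0.966, -0.259, 0.0], [0.001, 0.005, -1.0]]
wrist_force: [5.8, 1.7, 4.3]
width: 0.0126
finger_force: 83.8
```

```bash
python3 st.py
```

```text
t 6.1 q7 -5.91 head 74.96 T [ 0.288 -1.151  0.372] F [5.8 1.7 4.3] p [ 0.4684 -0.0257  0.1844] w 0.0126 83.77741782423982
```

Emit:
play_rows([
  {"dx": 0, "dy": 0, "dz": 0, "ax": 0, "ay": 0, "az": 6, "fingers": -1},
  {"dx": 0, "dy": 0, "dz": 0, "ax": 0, "ay": 0, "az": 0, "fingers": -1},
])

```text
clock: 6.3
position: [0.4686, -0.0258, 0.1845]
tool_rot: [[0.359, 0.933, 0.006], [0.933, -0.359, -0.0], [0.002, 0.006, -1.0]]
wrist_force: [6.1, 1.0, 3.2]
width: 0.013
finger_force: 83.6
```

```bash
python3 st.py
```

```text
t 6.3 q7 -11.28 head 68.97 T [ 0.17  -1.375  0.404] F [6.1 1.  3.2] p [ 0.4686 -0.0258  0.1845] w 0.013 83.62983332161093
```

Bite is at heading about 80°, and the screw follows from about 74.5° at 0.40 N m. The target is a heading of about -15°.

Emit:
play_rows([
  {"dx": 0, "dy": 0.001, "dz": 0, "ax": 0, "ay": 0, "az": 8, "fingers": -1},
  {"dx": 0, "dy": 0, "dz": 0, "ax": 0, "ay": 0, "az": 8, "fingers": -1},
  {"dx": 0, "dy": 0, "dz": 0, "ax": 0, "ay": 0, "az": 8, "fingers": -1},
  {"dx": 0, "dy": 0, "dz": 0, "ax": 0, "ay": 0, "az": 8, "fingers": -1},
  {"dx": 0, "dy": 0, "dz": 0, "ax": 0, "ay": 0, "az": 0, "fingers": -1},
])

```text
clock: 6.8
position: [0.4699, -0.0267, 0.1845]
tool_rot: [[0.8, 0.6, 0.007], [0.6, -0.8, -0.001], [0.005, 0.005, -1.0]]
wrist_force: [7.2, -0.9, 1.8]
width: 0.0127
finger_force: 83.7
```

```bash
python3 st.py
```

```text
t 6.8 q7 -39.31 head 36.89 T [-0.155 -1.622  0.311] F [ 7.2 -0.9  1.8] p [ 0.4699 -0.0267  0.1845] w 0.0127 83.6603957042098
```

Emit:
play_rows([
  {"dx": 0, "dy": 0, "dz": 0, "ax": 0, "ay": 0, "az": 8, "fingers": -1},
  {"dx": 0, "dy": 0, "dz": 0, "ax": 0, "ay": 0, "az": 8, "fingers": -1},
  {"dx": 0, "dy": 0, "dz": 0, "ax": 0, "ay": 0, "az": 8, "fingers": -1},
  {"dx": 0, "dy": 0, "dz": 0, "ax": 0, "ay": 0, "az": 8, "fingers": -1},
  {"dx": 0, "dy": 0, "dz": 0, "ax": 0, "ay": 0, "az": 0, "fingers": -1},
])

```text
clock: 7.3
position: [0.4704, -0.0279, 0.1846]
tool_rot: [[0.996, 0.084, 0.008], [0.084, -0.996, -0.004], [0.008, 0.004, -1.0]]
wrist_force: [9.2, -4.7, -0.4]
width: 0.0125
finger_force: 83.3
```

```bash
python3 st.py; python3 - <<'E'
from h import *
cv2.imwrite('pics/w3.png',ctrl.grab_frame('wrist')[:,:,::-1])
E
```

```text
t 7.3 q7 -66.09 head 4.84 T [-1.023 -2.11   0.346] F [ 9.2 -4.7 -0.4] p [ 0.4704 -0.0279  0.1846] w 0.0125 83.27269323170185
```

View pics/w3.png

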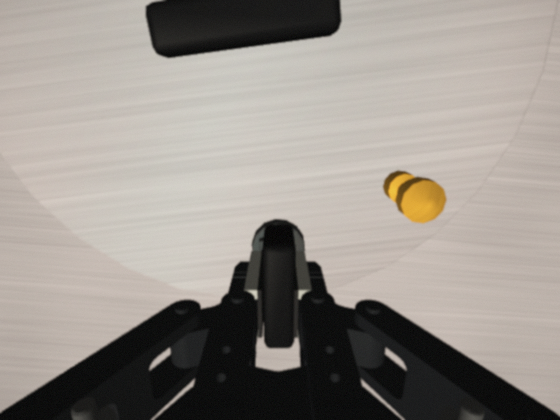

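The bar is still aligned between the pads. I'll finish the remaining 19° and release.

Emit:
play_rows([
  {"dx": 0, "dy": 0, "dz": 0, "ax": 0, "ay": 0, "az": 8, "fingers": -1},
  {"dx": 0, "dy": 0, "dz": 0, "ax": 0, "ay": 0, "az": 8, "fingers": -1},
  {"dx": 0, "dy": 0, "dz": 0, "ax": 0, "ay": 0, "az": 3.5, "fingers": -1},
  {"dx": 0, "dy": 0, "dz": 0, "ax": 0, "ay": 0, "az": 0, "fingers": -1},
  {"dx": 0, "dy": 0, "dz": 0, "ax": 0, "ay": 0, "az": 0, "fingers": -1},
])

```text
clock: 7.85
position: [0.4704, -0.0288, 0.1846]
tool_rot: [[0.968, -0.25, 0.009], [-0.25, -0.968, -0.005], [0.009, 0.002, -1.0]]
wrist_force: [8.8, -6.7, -1.0]
width: 0.0127
finger_force: 83.3
```

```bash
python3 st.py
```

```text
t 7.85 q7 -81.39 head -14.47 T [-1.683 -2.258  0.362] F [ 8.8 -6.7 -1. ] p [ 0.4704 -0.0288  0.1846] w 0.0127 83.31920083612204
```

Emit:
play_rows([
  {"dx": 0, "dy": 0, "dz": 0, "ax": 0, "ay": 0, "az": 0, "fingers": 0.2},
  {"dx": 0, "dy": 0, "dz": 0, "ax": 0, "ay": 0, "az": 0, "fingers": 0.2},
  {"dx": 0, "dy": 0, "dz": -0.03, "ax": 0, "ay": 0, "az": 0, "fingers": 0.2},
  {"dx": 0, "dy": 0, "dz": -0.04, "ax": 0, "ay": 0, "az": 0, "fingers": 0.2},
  {"dx": 0, "dy": 0, "dz": 0, "ax": 0, "ay": 0, "az": 0, "fingers": 0.2},
])

```text
clock: 8.35
position: [0.4682, -0.0265, 0.2562]
tool_rot: [[0.968, -0.251, 0.004], [-0.251, -0.968, 0.002], [0.003, -0.003, -1.0]]
wrist_force: [0.7, -0.0, 0.5]
width: 0.0514
finger_force: 0.0
```

```bash
python3 st.py
```

```text
t 8.35 q7 -89.37 head -14.52 T [ 0.006 -0.042  0.014] F [ 0.7 -0.   0.5] p [ 0.4682 -0.0265  0.2562] w 0.0514 0.0
```

Knob 1 is done. I unwind the wrist in place, then move over knob 2.

Emit:
play_rows([
  {"dx": 0, "dy": 0, "dz": 0, "ax": 0, "ay": 0, "az": -8.5, "fingers": 0.2},
  {"dx": 0, "dy": 0, "dz": 0, "ax": 0, "ay": 0, "az": -8.5, "fingers": 0.2},
  {"dx": 0, "dy": 0, "dz": 0, "ax": 0, "ay": 0, "az": -8.5, "fingers": 0.2},
  {"dx": 0, "dy": 0, "dz": 0, "ax": 0, "ay": 0, "az": -8.5, "fingers": 0.2},
  {"dx": 0, "dy": 0, "dz": 0, "ax": 0, "ay": 0, "az": -8.5, "fingers": 0.2},
])

```text
clock: 8.85
position: [0.4654, -0.0263, 0.2524]
tool_rot: [[0.88, 0.474, -0.003], [0.474, -0.88, 0.0], [-0.002, -0.002, -1.0]]
wrist_force: [-0.2, 0.3, 0.1]
width: 0.0516
finger_force: 0.0
```

Emit:
play_rows([
  {"dx": 0, "dy": 0, "dz": 0, "ax": 0, "ay": 0, "az": -8.5, "fingers": 0.2},
  {"dx": 0, "dy": 0, "dz": 0, "ax": 0, "ay": 0, "az": -8.5, "fingers": 0.2},
  {"dx": 0, "dy": 0, "dz": 0, "ax": 0, "ay": 0, "az": -8.5, "fingers": 0.2},
  {"dx": 0, "dy": 0, "dz": 0, "ax": 0, "ay": 0, "az": -8.5, "fingers": 0.2},
  {"dx": 0, "dy": 0, "dz": 0, "ax": 0, "ay": 0, "az": -8.5, "fingers": 0.2},
])

```text
clock: 9.35
position: [0.4654, -0.0263, 0.2523]
tool_rot: [[0.329, 0.944, -0.003], [0.944, -0.329, 0.0], [-0.001, -0.003, -1.0]]
wrist_force: [-0.2, 0.3, -0.3]
width: 0.051
finger_force: 0.0
```

Emit:
play_rows([
  {"dx": 0, "dy": 0, "dz": 0, "ax": 0, "ay": 0, "az": -8.5, "fingers": 0.2},
  {"dx": 0, "dy": 0, "dz": 0, "ax": 0, "ay": 0, "az": -8.5, "fingers": 0.2},
  {"dx": 0, "dy": 0, "dz": 0, "ax": 0, "ay": 0, "az": -8.5, "fingers": 0.2},
  {"dx": 0, "dy": 0, "dz": 0, "ax": 0, "ay": 0, "az": -8.5, "fingers": 0.2},
  {"dx": 0, "dy": 0, "dz": 0, "ax": 0, "ay": 0, "az": -8.5, "fingers": 0.2},
])

```text
clock: 9.85
position: [0.4653, -0.0264, 0.2523]
tool_rot: [[-0.396, 0.918, -0.003], [0.918, 0.396, 0.0], [0.001, -0.002, -1.0]]
wrist_force: [0.9, -0.1, 0.4]
width: 0.0516
finger_force: 0.0
```

Emit:
play_rows([
  {"dx": 0, "dy": 0, "dz": 0, "ax": 0, "ay": 0, "az": -8.5, "fingers": 0.2},
  {"dx": 0, "dy": 0, "dz": 0, "ax": 0, "ay": 0, "az": -8.5, "fingers": 0.2},
  {"dx": 0, "dy": 0, "dz": 0, "ax": 0, "ay": 0, "az": -8.5, "fingers": 0.2},
  {"dx": 0, "dy": 0, "dz": 0, "ax": 0, "ay": 0, "az": -8.5, "fingers": 0.2},
  {"dx": 0, "dy": 0, "dz": 0, "ax": 0, "ay": 0, "az": -8.5, "fingers": 0.2},
])

```text
clock: 10.35
position: [0.4653, -0.0264, 0.2523]
tool_rot: [[-0.912, 0.41, -0.003], [0.41, 0.912, 0.0], [0.003, -0.001, -1.0]]
wrist_force: [-0.4, -0.4, -0.5]
width: 0.0509
finger_force: 0.0
```

```bash
python3 st.py
```

```text
t 10.35 q7 68.28 head 155.82 T [-0.007  0.019  0.013] F [-0.4 -0.4 -0.5] p [ 0.4653 -0.0264  0.2523] w 0.0509 0.0
```

Emit:
play_rows([
  {"dx": 0, "dy": 0, "dz": 0, "ax": 0, "ay": 0, "az": -8.5, "fingers": 0.2},
  {"dx": 0, "dy": 0, "dz": 0, "ax": 0, "ay": 0, "az": -8.5, "fingers": 0.2},
  {"dx": 0, "dy": 0, "dz": 0, "ax": 0, "ay": 0, "az": -8.5, "fingers": 0.2},
  {"dx": 0, "dy": 0, "dz": 0, "ax": 0, "ay": 0, "az": -8.5, "fingers": 0.2},
  {"dx": 0, "dy": 0, "dz": 0, "ax": 0, "ay": 0, "az": -8.5, "fingers": 0.2},
])

```text
clock: 10.85
position: [0.4653, -0.0264, 0.2523]
tool_rot: [[-0.949, -0.314, -0.003], [-0.314, 0.949, 0.0], [0.003, 0.001, -1.0]]
wrist_force: [0.1, -0.1, -1.1]
width: 0.0514
finger_force: 0.0
```

Emit:
play_rows([
  {"dx": 0, "dy": 0, "dz": 0, "ax": 0, "ay": 0, "az": -8.5, "fingers": 0.2},
  {"dx": 0, "dy": 0, "dz": 0, "ax": 0, "ay": 0, "az": -8.5, "fingers": 0.2},
  {"dx": 0, "dy": 0, "dz": 0, "ax": 0, "ay": 0, "az": -8.5, "fingers": 0.2},
  {"dx": 0, "dy": 0, "dz": 0, "ax": 0, "ay": 0, "az": -8.5, "fingers": 0.2},
  {"dx": 0, "dy": 0, "dz": 0, "ax": 0, "ay": 0, "az": 0, "fingers": 0.2},
])

```text
clock: 11.35
position: [0.4655, -0.0264, 0.2524]
tool_rot: [[-0.615, -0.788, -0.002], [-0.788, 0.615, 0.0], [0.001, 0.002, -1.0]]
wrist_force: [-0.7, -0.0, 1.1]
width: 0.0511
finger_force: 0.0
```

```bash
python3 st.py
```

```text
t 11.35 q7 142.6 head -127.98 T [ 0.011  0.025 -0.032] F [-0.7 -0.   1.1] p [ 0.4655 -0.0264  0.2524] w 0.0511 0.0
```

Emit:
play_rows([
  {"dx": -0.048, "dy": -0.009, "dz": 0, "ax": 0, "ay": 0, "az": 0, "fingers": 0.2},
  {"dx": -0.048, "dy": -0.009, "dz": 0, "ax": 0, "ay": 0, "az": 0, "fingers": 0.2},
  {"dx": -0.048, "dy": -0.009, "dz": 0, "ax": 0, "ay": 0, "az": 0, "fingers": 0.2},
  {"dx": -0.048, "dy": -0.009, "dz": 0, "ax": 0, "ay": 0, "az": 2, "fingers": 0.2},
  {"dx": 0, "dy": 0, "dz": 0, "ax": 0, "ay": 0, "az": 0, "fingers": 0.2},
])

```text
clock: 11.85
position: [0.6159, 0.1092, 0.2513]
tool_rot: [[-0.642, -0.767, -0.001], [-0.767, 0.642, 0.001], [-0.001, 0.001, -1.0]]
wrist_force: [-1.2, 0.7, -0.1]
width: 0.0514
finger_force: 0.0
```

```bash
python3 st.py; cat > bar.py <<'E'
from h import *
import sys
C=cam('wrist');s=ctrl.read_state();R=np.array(s['tool_rot']);p=np.array(s['position'])
im=ctrl.grab_frame('wrist')[:,:,::-1];cv2.imwrite(sys.argv[1],im)
g=cv2.cvtColor(im,cv2.COLOR_BGR2GRAY)
m=(g<28).astype(np.uint8);m[300:]=0;m[:,:180]=0;m[:,380:]=0
n,l,st,c=cv2.connectedComponentsWithStats(m)
i=min((i for i in range(1,n) if st[i,4]>400),key=lambda i:np.hypot(*(c[i]-[280,230])))
print(st[i],c[i])
x0,y0,w,h=st[i][:4]
for r in range(y0,y0+h,6):
    x=np.nonzero(l[r]==i)[0]; print(r,x.min(),x.max(),end=' | ')
for r in (y0,y0+h):
    x=np.nonzero(l[min(r,y0+h-3)]==i)[0]; uv=[x.mean(),r]
    print(uv,((ray('',[uv],.185,C)[0]-p)@R).round(4))
E
python3 bar.py pics/w4.png
```

```text
t 11.85 q7 134.28 head -129.91 T [0.003 0.061 0.027] F [-1.2  0.7 -0.1] p [0.6159 0.1092 0.2513] w 0.0514 0.0
[ 257  182   30   82 1183] [270.26965342 221.82586644]
182 265 278 | 188 261 280 | 194 261 280 | 200 261 282 | 206 258 282 | 212 257 283 | 218 257 283 | 224 261 285 | 230 263 281 | 236 263 281 | 242 264 282 | 248 264 282 | 254 264 282 | 260 265 282 | [np.float64(271.5), np.int32(182)] [ 0.0348 -0.0031  0.0663]
[np.float64(273.5), np.int32(264)] [-0.0192 -0.0021  0.0663]
```

View pics/w4.png

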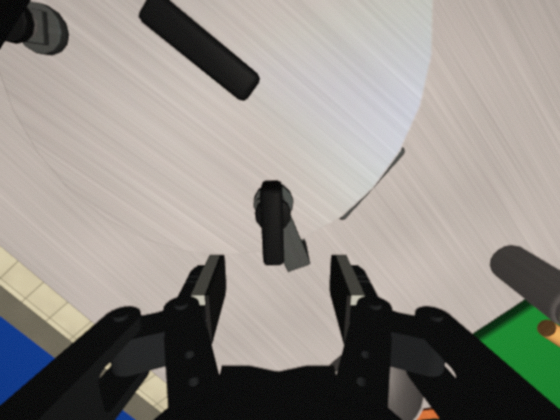

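Knob 2's bar is at (272,182–264), nearly aligned, with its hub at about (270,212). I shift slightly, descend and grip.

Emit:
play_rows([
  {"dx": 0.003, "dy": -0.0025, "dz": 0.03, "ax": 0, "ay": 0, "az": 0, "fingers": 0.2},
  {"dx": 0, "dy": 0, "dz": 0.025, "ax": 0, "ay": 0, "az": 0, "fingers": 0.2},
  {"dx": 0, "dy": 0, "dz": 0.01, "ax": 0, "ay": 0, "az": 0, "fingers": 0.2},
  {"dx": 0, "dy": 0, "dz": 0, "ax": 0, "ay": 0, "az": 0, "fingers": -1},
  {"dx": 0, "dy": 0, "dz": 0, "ax": 0, "ay": 0, "az": 0, "fingers": -1},
])

```text
clock: 12.4
position: [0.6136, 0.098, 0.1892]
tool_rot: [[-0.645, -0.764, 0.001], [-0.764, 0.645, 0.0], [-0.001, -0.0, -1.0]]
wrist_force: [-0.2, 0.2, 0.6]
width: 0.0229
finger_force: 0.0
```

Emit:
play_rows([
  {"dx": 0, "dy": 0, "dz": 0, "ax": 0, "ay": 0, "az": 0, "fingers": -1},
  {"dx": 0, "dy": 0, "dz": 0, "ax": 0, "ay": 0, "az": 0, "fingers": -1},
  {"dx": 0, "dy": 0, "dz": 0, "ax": 0, "ay": 0, "az": 0, "fingers": -1},
  {"dx": 0, "dy": 0, "dz": 0, "ax": 0, "ay": 0, "az": 0, "fingers": -1},
  {"dx": 0, "dy": 0, "dz": 0, "ax": 0, "ay": 0, "az": 0, "fingers": -1},
])

```text
clock: 12.9
position: [0.6131, 0.0991, 0.1899]
tool_rot: [[-0.644, -0.765, -0.0], [-0.765, 0.644, 0.002], [-0.001, 0.001, -1.0]]
wrist_force: [-5.3, 0.9, 4.5]
width: 0.0121
finger_force: 78.0
```

```bash
python3 st.py
```

```text
t 12.9 q7 136.6 head -130.09 T [0.256 1.14  0.05 ] F [-5.3  0.9  4.5] p [0.6131 0.0991 0.1899] w 0.0121 78.01358699798584
```

```bash
python3 st.py; python3 - <<'E'
from h import *
s=ctrl.read_state();R=np.array(s['tool_rot']);p=np.array(s['position']);C=cam('wrist')
cv2.imwrite('pics/w5.png',ctrl.grab_frame('wrist')[:,:,::-1])
for f in('w2','w3','w5'):
    g=cv2.imread(f'pics/{f}.png',0)
    d=np.nonzero(g[200:372,272:284].mean(1)<28)[0]+200; br=np.split(d,np.nonzero(np.diff(d)>2)[0]+1)
    print(f,[(b[0],b[-1]) for b in br])
for r in(330,335,340,345,350,355):print(r,((ray('',[[278,r]],.185,C)[0]-p)@R).round(4))
E
```

```text
t 12.9 q7 136.6 head -130.09 T [0.256 1.14  0.05 ] F [-5.3  0.9  4.5] p [0.6131 0.0991 0.1899] w 0.0121 78.01358699798584
w2 [(np.int64(227), np.int64(347))]
w3 [(np.int64(222), np.int64(250)), (np.int64(297), np.int64(345))]
w5 [(np.int64(228), np.int64(343))]
330 [-0.0201  0.0006  0.0049]
335 [-0.0229  0.0006  0.0049]
340 [-0.0257  0.0006  0.0049]
345 [-0.0285  0.0006  0.0049]
350 [-0.0314  0.0006  0.0049]
355 [-0.0344  0.0006  0.005 ]
```

The bar centre is within 2 mm of the TCP, so the grip is good. Turning knob 2.

Emit:
play_rows([
  {"dx": 0, "dy": 0, "dz": 0, "ax": 0, "ay": 0, "az": 8, "fingers": -1},
  {"dx": 0, "dy": 0, "dz": 0, "ax": 0, "ay": 0, "az": 0, "fingers": -1},
])

```text
clock: 13.15
position: [0.6126, 0.0995, 0.1899]
tool_rot: [[-0.746, -0.665, -0.001], [-0.665, 0.746, 0.002], [-0.0, 0.002, -1.0]]
wrist_force: [-6.1, 1.6, 7.2]
width: 0.0122
finger_force: 78.2
```

```bash
python3 st.py
```

```text
t 13.15 q7 129.47 head -138.28 T [ 0.392  1.498 -0.019] F [-6.1  1.6  7.2] p [0.6126 0.0995 0.1899] w 0.0122 78.24287295341492
```

Emit:
play_rows([
  {"dx": 0, "dy": 0, "dz": 0, "ax": 0, "ay": 0, "az": 6, "fingers": -1},
  {"dx": 0, "dy": 0, "dz": 0, "ax": 0, "ay": 0, "az": 0, "fingers": -1},
])

```text
clock: 13.35
position: [0.6122, 0.1, 0.1899]
tool_rot: [[-0.811, -0.585, -0.002], [-0.585, 0.811, 0.003], [0.0, 0.003, -1.0]]
wrist_force: [-7.6, 2.2, 8.1]
width: 0.0123
finger_force: 78.5
```

```bash
python3 st.py
```

```text
t 13.35 q7 124.33 head -144.2 T [0.53  1.8   0.128] F [-7.6  2.2  8.1] p [0.6122 0.1    0.1899] w 0.0123 78.45219612121582
```

Emit:
play_rows([
  {"dx": 0, "dy": 0, "dz": 0, "ax": 0, "ay": 0, "az": 6, "fingers": -1},
  {"dx": 0, "dy": 0, "dz": 0, "ax": 0, "ay": 0, "az": 0, "fingers": -1},
])

```text
clock: 13.55
position: [0.6119, 0.1004, 0.1899]
tool_rot: [[-0.867, -0.498, -0.003], [-0.498, 0.867, 0.003], [0.001, 0.004, -1.0]]
wrist_force: [-8.0, 2.5, 9.3]
width: 0.0124
finger_force: 79.0
```

```bash
python3 st.py
```

```text
t 13.55 q7 119.18 head -150.13 T [0.696 2.082 0.426] F [-8.   2.5  9.3] p [0.6119 0.1004 0.1899] w 0.0124 78.96398305892944
```

Emit:
play_rows([
  {"dx": 0, "dy": 0, "dz": 0, "ax": 0, "ay": 0, "az": 6, "fingers": -1},
  {"dx": 0, "dy": 0, "dz": 0, "ax": 0, "ay": 0, "az": 0, "fingers": -1},
])

```text
clock: 13.75
position: [0.6117, 0.1008, 0.1898]
tool_rot: [[-0.914, -0.405, -0.004], [-0.405, 0.914, 0.003], [0.002, 0.005, -1.0]]
wrist_force: [-10.4, 4.6, 10.4]
width: 0.0122
finger_force: 79.1
```

```bash
python3 st.py
```

```text
t 13.75 q7 114.03 head -156.1 T [0.883 2.276 0.436] F [-10.4   4.6  10.4] p [0.6117 0.1008 0.1898] w 0.0122 79.08506870269775
```

Emit:
play_rows([
  {"dx": 0, "dy": 0, "dz": 0, "ax": 0, "ay": 0, "az": 6, "fingers": -1},
  {"dx": 0, "dy": 0, "dz": 0, "ax": 0, "ay": 0, "az": 0, "fingers": -1},
])

```text
clock: 13.95
position: [0.6115, 0.1013, 0.1899]
tool_rot: [[-0.952, -0.308, -0.004], [-0.308, 0.952, 0.004], [0.003, 0.005, -1.0]]
wrist_force: [-10.6, 4.1, 11.3]
width: 0.0124
finger_force: 79.2
```

```bash
python3 st.py
```

```text
t 13.95 q7 108.88 head -162.08 T [1.032 2.461 0.378] F [-10.6   4.1  11.3] p [0.6115 0.1013 0.1899] w 0.0124 79.2031466960907
```

Emit:
play_rows([
  {"dx": 0, "dy": 0, "dz": 0, "ax": 0, "ay": 0, "az": 6, "fingers": -1},
  {"dx": 0, "dy": 0, "dz": 0, "ax": 0, "ay": 0, "az": 0, "fingers": -1},
])

```text
clock: 14.15
position: [0.6113, 0.1019, 0.1899]
tool_rot: [[-0.978, -0.207, -0.005], [-0.207, 0.978, 0.005], [0.003, 0.006, -1.0]]
wrist_force: [-10.7, 5.8, 11.0]
width: 0.0125
finger_force: 79.3
```

```bash
python3 st.py
```

```text
t 14.15 q7 103.75 head -168.06 T [1.306 2.654 0.418] F [-10.7   5.8  11. ] p [0.6113 0.1019 0.1899] w 0.0125 79.30092930793762
```

Emit:
play_rows([
  {"dx": 0, "dy": 0, "dz": 0, "ax": 0, "ay": 0, "az": 6, "fingers": -1},
  {"dx": 0, "dy": 0, "dz": 0, "ax": 0, "ay": 0, "az": 0, "fingers": -1},
])

```text
clock: 14.35
position: [0.6112, 0.1024, 0.1898]
tool_rot: [[-0.995, -0.104, -0.005], [-0.104, 0.995, 0.005], [0.004, 0.006, -1.0]]
wrist_force: [-11.2, 7.6, 12.1]
width: 0.012
finger_force: 79.4
```

```bash
python3 st.py
```

```text
t 14.35 q7 98.64 head -174.04 T [1.592 2.726 0.399] F [-11.2   7.6  12.1] p [0.6112 0.1024 0.1898] w 0.012 79.37926769256592
```

Emit:
play_rows([
  {"dx": 0, "dy": 0, "dz": 0, "ax": 0, "ay": 0, "az": 6, "fingers": -1},
  {"dx": 0, "dy": 0, "dz": 0, "ax": 0, "ay": 0, "az": 0, "fingers": -1},
])

```text
clock: 14.55
position: [0.6112, 0.1029, 0.1899]
tool_rot: [[-1.0, 0.0, -0.005], [0.0, 1.0, 0.006], [0.005, 0.006, -1.0]]
wrist_force: [-12.3, 7.2, 12.3]
width: 0.0121
finger_force: 79.4
```

```bash
python3 st.py
```

```text
t 14.55 q7 93.54 head 179.98 T [1.758 2.843 0.408] F [-12.3   7.2  12.3] p [0.6112 0.1029 0.1899] w 0.0121 79.43692445755005
```

Bite is at about -142°, with the screw following from about -148°. The target heading is about 33°, so 146.5° more. I'm also easing the side load.

Emit:
play_rows([
  {"dx": 0.002, "dy": 0.002, "dz": -0.001, "ax": 0, "ay": 0, "az": 8, "fingers": -1},
  {"dx": 0, "dy": 0, "dz": 0, "ax": 0, "ay": 0, "az": 8, "fingers": -1},
  {"dx": 0, "dy": 0, "dz": 0, "ax": 0, "ay": 0, "az": 8, "fingers": -1},
  {"dx": 0, "dy": 0, "dz": 0, "ax": 0, "ay": 0, "az": 8, "fingers": -1},
  {"dx": 0, "dy": 0, "dz": 0, "ax": 0, "ay": 0, "az": 8, "fingers": -1},
])

```text
clock: 15.05
position: [0.6113, 0.1066, 0.1901]
tool_rot: [[-0.765, 0.644, -0.0], [0.644, 0.765, 0.008], [0.005, 0.006, -1.0]]
wrist_force: [-1.8, 12.6, -1.7]
width: 0.0125
finger_force: 78.8
```

```bash
python3 st.py
```

```text
t 15.05 q7 59.58 head 139.9 T [2.789 0.309 0.464] F [-1.8 12.6 -1.7] p [0.6113 0.1066 0.1901] w 0.0125 78.81466627120972
```

Emit:
play_rows([
  {"dx": 0, "dy": 0, "dz": 0, "ax": 0, "ay": 0, "az": 8, "fingers": -1},
  {"dx": 0, "dy": 0, "dz": 0, "ax": 0, "ay": 0, "az": 8, "fingers": -1},
  {"dx": 0, "dy": 0, "dz": 0, "ax": 0, "ay": 0, "az": 8, "fingers": -1},
  {"dx": 0, "dy": 0, "dz": 0, "ax": 0, "ay": 0, "az": 8, "fingers": -1},
  {"dx": 0, "dy": 0, "dz": 0, "ax": 0, "ay": 0, "az": 0, "fingers": -1},
])

```text
clock: 15.55
position: [0.6134, 0.1086, 0.1902]
tool_rot: [[-0.311, 0.95, 0.004], [0.95, 0.311, 0.009], [0.007, 0.006, -1.0]]
wrist_force: [3.7, 15.0, -3.2]
width: 0.0121
finger_force: 78.4
```

```bash
python3 st.py
```

```text
t 15.55 q7 33.28 head 108.11 T [ 3.613 -0.898  0.425] F [ 3.7 15.  -3.2] p [0.6134 0.1086 0.1902] w 0.0121 78.43526601791382
```

Emit:
play_rows([
  {"dx": 0.0025, "dy": 0.002, "dz": 0, "ax": 0, "ay": 0, "az": 8, "fingers": -1},
  {"dx": 0, "dy": 0.001, "dz": 0, "ax": 0, "ay": 0, "az": 8, "fingers": -1},
  {"dx": 0, "dy": 0.001, "dz": 0, "ax": 0, "ay": 0, "az": 8, "fingers": -1},
  {"dx": 0, "dy": 0.001, "dz": 0, "ax": 0, "ay": 0, "az": 8, "fingers": -1},
  {"dx": 0, "dy": 0, "dz": 0, "ax": 0, "ay": 0, "az": 0, "fingers": -1},
])

```text
clock: 16.05
position: [0.6171, 0.1095, 0.1901]
tool_rot: [[0.242, 0.97, 0.002], [0.97, -0.242, 0.007], [0.007, 0.0, -1.0]]
wrist_force: [2.3, 11.2, 0.4]
width: 0.012
finger_force: 78.9
```

```bash
python3 st.py
```

```text
t 16.05 q7 6.73 head 76.02 T [ 2.654 -0.416  0.327] F [ 2.3 11.2  0.4] p [0.6171 0.1095 0.1901] w 0.012 78.94672751426697
```

Emit:
play_rows([
  {"dx": 0.0005, "dy": 0.001, "dz": 0, "ax": 0, "ay": 0, "az": 8, "fingers": -1},
  {"dx": 0.0005, "dy": 0.001, "dz": 0, "ax": 0, "ay": 0, "az": 8, "fingers": -1},
  {"dx": 0.0005, "dy": 0.001, "dz": 0, "ax": 0, "ay": 0, "az": 8, "fingers": -1},
  {"dx": 0, "dy": 0, "dz": 0, "ax": 0, "ay": 0, "az": 0, "fingers": -1},
  {"dx": 0, "dy": 0, "dz": 0, "ax": 0, "ay": 0, "az": 0, "fingers": -1},
])

```text
clock: 16.55
position: [0.6197, 0.1088, 0.1901]
tool_rot: [[0.613, 0.79, 0.001], [0.79, -0.613, 0.007], [0.006, -0.003, -1.0]]
wrist_force: [0.0, 9.0, 1.4]
width: 0.012
finger_force: 79.1
```

```bash
python3 st.py; python3 - <<'E'
from h import *
cv2.imwrite('pics/w6.png',ctrl.grab_frame('wrist')[:,:,::-1])
E
```

```text
t 16.55 q7 -13.08 head 52.18 T [2.243 0.121 0.262] F [0.  9.  1.4] p [0.6197 0.1088 0.1901] w 0.012 79.13459658622742
```

View pics/w6.png

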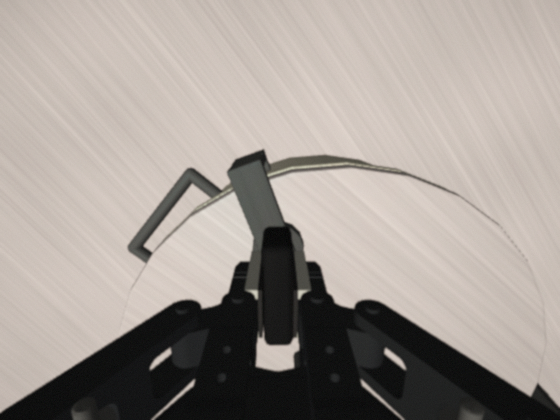

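Emit:
play_rows([
  {"dx": 0.0005, "dy": 0.0005, "dz": 0, "ax": 0, "ay": 0, "az": 8, "fingers": -1},
  {"dx": 0.0005, "dy": 0.0005, "dz": 0, "ax": 0, "ay": 0, "az": 8, "fingers": -1},
  {"dx": 0, "dy": 0, "dz": 0, "ax": 0, "ay": 0, "az": 2.7, "fingers": -1},
  {"dx": 0, "dy": 0, "dz": 0, "ax": 0, "ay": 0, "az": 0, "fingers": -1},
  {"dx": 0, "dy": 0, "dz": 0, "ax": 0, "ay": 0, "az": 0, "fingers": -1},
])

```text
clock: 17.1
position: [0.6213, 0.1077, 0.1901]
tool_rot: [[0.834, 0.551, 0.001], [0.551, -0.834, 0.005], [0.004, -0.004, -1.0]]
wrist_force: [0.5, 6.0, -0.1]
width: 0.0122
finger_force: 79.2
```

```bash
python3 st.py
```

```text
t 17.1 q7 -28.86 head 33.45 T [ 1.571 -0.038  0.389] F [ 0.5  6.  -0.1] p [0.6213 0.1077 0.1901] w 0.0122 79.16952967643738
```

Emit:
play_rows([
  {"dx": 0, "dy": 0, "dz": 0, "ax": 0, "ay": 0, "az": 0, "fingers": 0.2},
  {"dx": 0, "dy": 0, "dz": 0, "ax": 0, "ay": 0, "az": 0, "fingers": 0.2},
  {"dx": 0, "dy": 0, "dz": -0.03, "ax": 0, "ay": 0, "az": 0, "fingers": 0.2},
  {"dx": 0, "dy": 0, "dz": -0.035, "ax": 0, "ay": 0, "az": 0, "fingers": 0.2},
  {"dx": 0, "dy": 0, "dz": 0, "ax": 0, "ay": 0, "az": 0, "fingers": 0.2},
])

```text
clock: 17.6
position: [0.6225, 0.1022, 0.2593]
tool_rot: [[0.838, 0.546, 0.007], [0.546, -0.838, 0.0], [0.006, 0.004, -1.0]]
wrist_force: [0.8, -1.0, -0.1]
width: 0.0512
finger_force: 0.0
```

```bash
python3 st.py
```

```text
t 17.6 q7 -31.59 head 33.11 T [-0.045  0.001 -0.022] F [ 0.8 -1.  -0.1] p [0.6225 0.1022 0.2593] w 0.0512 0.0
```

Knob 2 is done. I unwind for knob 3.

Emit:
play_rows([
  {"dx": 0, "dy": 0, "dz": 0, "ax": 0, "ay": 0, "az": -8.4, "fingers": 0.2},
  {"dx": 0, "dy": 0, "dz": 0, "ax": 0, "ay": 0, "az": -8.4, "fingers": 0.2},
  {"dx": 0, "dy": 0, "dz": 0, "ax": 0, "ay": 0, "az": -8.4, "fingers": 0.2},
  {"dx": 0, "dy": 0, "dz": 0, "ax": 0, "ay": 0, "az": -8.4, "fingers": 0.2},
  {"dx": 0, "dy": 0, "dz": 0, "ax": 0, "ay": 0, "az": -8.4, "fingers": 0.2},
])

```text
clock: 18.1
position: [0.6202, 0.1032, 0.2544]
tool_rot: [[0.251, 0.968, 0.0], [0.968, -0.251, -0.0], [0.0, 0.0, -1.0]]
wrist_force: [-0.4, -0.5, 0.6]
width: 0.0512
finger_force: 0.0
```

Emit:
play_rows([
  {"dx": 0, "dy": 0, "dz": 0, "ax": 0, "ay": 0, "az": -8.4, "fingers": 0.2},
  {"dx": 0, "dy": 0, "dz": 0, "ax": 0, "ay": 0, "az": -8.4, "fingers": 0.2},
  {"dx": 0, "dy": 0, "dz": 0, "ax": 0, "ay": 0, "az": -8.4, "fingers": 0.2},
  {"dx": 0, "dy": 0, "dz": 0, "ax": 0, "ay": 0, "az": -8.4, "fingers": 0.2},
  {"dx": 0, "dy": 0, "dz": 0, "ax": 0, "ay": 0, "az": -8.4, "fingers": 0.2},
])

```text
clock: 18.6
position: [0.6202, 0.1032, 0.2544]
tool_rot: [[-0.461, 0.887, 0.0], [0.887, 0.461, -0.0], [-0.0, 0.0, -1.0]]
wrist_force: [0.2, 0.6, -0.6]
width: 0.0513
finger_force: 0.0
```

Emit:
play_rows([
  {"dx": 0, "dy": 0, "dz": 0, "ax": 0, "ay": 0, "az": -8.4, "fingers": 0.2},
  {"dx": 0, "dy": 0, "dz": 0, "ax": 0, "ay": 0, "az": -8.4, "fingers": 0.2},
  {"dx": 0, "dy": 0, "dz": 0, "ax": 0, "ay": 0, "az": -8.4, "fingers": 0.2},
  {"dx": 0, "dy": 0, "dz": 0, "ax": 0, "ay": 0, "az": -8.4, "fingers": 0.2},
  {"dx": 0, "dy": 0, "dz": 0, "ax": 0, "ay": 0, "az": -8.4, "fingers": 0.2},
])

```text
clock: 19.1
position: [0.6202, 0.1031, 0.2544]
tool_rot: [[-0.937, 0.351, 0.0], [0.351, 0.937, -0.0], [-0.0, -0.0, -1.0]]
wrist_force: [1.0, -1.2, 0.3]
width: 0.051
finger_force: 0.0
```

Emit:
play_rows([
  {"dx": 0, "dy": 0, "dz": 0, "ax": 0, "ay": 0, "az": -8.4, "fingers": 0.2},
  {"dx": 0, "dy": 0, "dz": 0, "ax": 0, "ay": 0, "az": -8.4, "fingers": 0.2},
  {"dx": 0, "dy": 0, "dz": 0, "ax": 0, "ay": 0, "az": -8.4, "fingers": 0.2},
  {"dx": 0, "dy": 0, "dz": 0, "ax": 0, "ay": 0, "az": 0, "fingers": 0.2},
  {"dx": 0, "dy": 0, "dz": 0, "ax": 0, "ay": 0, "az": 0, "fingers": 0.2},
])

```text
clock: 19.6
position: [0.6203, 0.1032, 0.2544]
tool_rot: [[-0.997, -0.072, 0.0], [-0.072, 0.997, 0.0], [-0.0, 0.0, -1.0]]
wrist_force: [1.0, -0.1, -0.1]
width: 0.0512
finger_force: 0.0
```

```bash
python3 st.py
```

```text
t 19.6 q7 95.3 head -175.88 T [-0.05   0.012 -0.02 ] F [ 1.  -0.1 -0.1] p [0.6203 0.1032 0.2544] w 0.0512 0.0
```

Emit:
play_rows([
  {"dx": -0.006, "dy": -0.049, "dz": 0, "ax": 0, "ay": 0, "az": 0, "fingers": 0.2},
  {"dx": -0.006, "dy": -0.049, "dz": 0, "ax": 0, "ay": 0, "az": 0, "fingers": 0.2},
  {"dx": -0.006, "dy": -0.049, "dz": 0, "ax": 0, "ay": 0, "az": 0, "fingers": 0.2},
  {"dx": -0.006, "dy": -0.049, "dz": 0, "ax": 0, "ay": 0, "az": 0, "fingers": 0.2},
  {"dx": 0, "dy": 0, "dz": 0, "ax": 0, "ay": 0, "az": 0, "fingers": 0.2},
])

```text
clock: 20.1
position: [0.6584, -0.1003, 0.2551]
tool_rot: [[-0.998, -0.061, 0.001], [-0.061, 0.998, -0.006], [-0.001, -0.006, -1.0]]
wrist_force: [0.1, 0.3, 0.9]
width: 0.0511
finger_force: 0.0
```

Emit:
play_rows([
  {"dx": 0, "dy": 0, "dz": 0, "ax": 0, "ay": 0, "az": 0, "fingers": 0.2},
  {"dx": 0, "dy": 0, "dz": 0, "ax": 0, "ay": 0, "az": 0, "fingers": 0.2},
  {"dx": 0, "dy": 0, "dz": 0, "ax": 0, "ay": 0, "az": 0, "fingers": 0.2},
  {"dx": 0, "dy": 0, "dz": 0, "ax": 0, "ay": 0, "az": 0, "fingers": 0.2},
])

```text
clock: 20.5
position: [0.6593, -0.0879, 0.2542]
tool_rot: [[-0.997, -0.079, -0.0], [-0.079, 0.997, 0.001], [0.0, 0.001, -1.0]]
wrist_force: [0.3, 1.1, 0.7]
width: 0.0512
finger_force: 0.0
```

```bash
python3 st.py;python3 bar.py pics/w7.png
```

```text
t 20.5 q7 114.05 head -175.5 T [-0.016  0.037 -0.009] F [0.3 1.1 0.7] p [ 0.6593 -0.0879  0.2542] w 0.0512 0.0
[ 258  183   32   80 1529] [272.93852191 221.24722041]
183 267 279 | 189 263 282 | 195 263 282 | 201 262 284 | 207 259 284 | 213 258 289 | 219 259 289 | 225 262 285 | 231 265 282 | 237 265 282 | 243 266 282 | 249 266 282 | 255 266 283 | 261 267 282 | [np.float64(273.0), np.int32(183)] [ 0.0336 -0.0028  0.0692]
[np.float64(274.1333333333333), np.int32(263)] [-0.0199 -0.0024  0.0692]
```

View pics/w7.png

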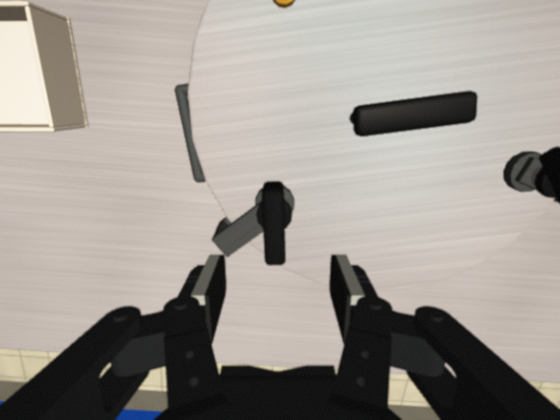

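Knob 3's bar is at (274,183–263), aligned, and the TCP is nearly centred. I descend and grip.

Emit:
play_rows([
  {"dx": 0.001, "dy": 0, "dz": 0.02, "ax": 0, "ay": 0, "az": 0, "fingers": 0.2},
  {"dx": 0, "dy": 0, "dz": 0.02, "ax": 0, "ay": 0, "az": 0, "fingers": 0.2},
  {"dx": 0, "dy": 0, "dz": 0, "ax": 0, "ay": 0, "az": 0, "fingers": 0.2},
  {"dx": 0, "dy": 0, "dz": 0.016, "ax": 0, "ay": 0, "az": 0, "fingers": 0.2},
  {"dx": 0, "dy": 0, "dz": 0.011, "ax": 0, "ay": 0, "az": 0, "fingers": 0.2},
])

```text
clock: 21.05
position: [0.6585, -0.0896, 0.1869]
tool_rot: [[-0.997, -0.077, 0.001], [-0.077, 0.997, 0.0], [-0.001, 0.0, -1.0]]
wrist_force: [0.9, 0.6, 0.2]
width: 0.0512
finger_force: 0.0
```

Emit:
play_rows([
  {"dx": 0, "dy": 0, "dz": 0, "ax": 0, "ay": 0, "az": 0, "fingers": 0.2},
  {"dx": 0, "dy": 0, "dz": 0, "ax": 0, "ay": 0, "az": 0, "fingers": 0.2},
  {"dx": 0, "dy": 0, "dz": 0, "ax": 0, "ay": 0, "az": 0, "fingers": 0.2},
])

```text
clock: 21.35
position: [0.6586, -0.0901, 0.1879]
tool_rot: [[-0.997, -0.076, 0.001], [-0.076, 0.997, -0.0], [-0.001, -0.0, -1.0]]
wrist_force: [0.6, 0.6, -0.2]
width: 0.0511
finger_force: 0.0
```

```bash
python3 st.py
```

```text
t 21.35 q7 116.19 head -175.62 T [ 0.008 -0.013  0.046] F [ 0.6  0.6 -0.2] p [ 0.6586 -0.0901  0.1879] w 0.0511 0.0
```

Emit:
play_rows([
  {"dx": 0, "dy": 0, "dz": 0, "ax": 0, "ay": 0, "az": 0, "fingers": -1},
  {"dx": 0, "dy": 0, "dz": 0, "ax": 0, "ay": 0, "az": 0, "fingers": -1},
  {"dx": 0, "dy": 0, "dz": 0, "ax": 0, "ay": 0, "az": 0, "fingers": -1},
  {"dx": 0, "dy": 0, "dz": 0, "ax": 0, "ay": 0, "az": 0, "fingers": -1},
  {"dx": 0, "dy": 0, "dz": 0, "ax": 0, "ay": 0, "az": 0, "fingers": -1},
])

```text
clock: 21.85
position: [0.6584, -0.0903, 0.1879]
tool_rot: [[-0.997, -0.076, 0.001], [-0.076, 0.997, -0.0], [-0.001, -0.0, -1.0]]
wrist_force: [-1.1, -0.5, 4.9]
width: 0.0128
finger_force: 78.5
```

```bash
python3 st.py
```

```text
t 21.85 q7 116.2 head -175.63 T [-0.165  0.292  0.025] F [-1.1 -0.5  4.9] p [ 0.6584 -0.0903  0.1879] w 0.0128 78.5271692276001
```

Well centred. Turning knob 3.

Emit:
play_rows([
  {"dx": 0, "dy": 0, "dz": 0, "ax": 0, "ay": 0, "az": 8, "fingers": -1},
  {"dx": 0, "dy": 0, "dz": 0, "ax": 0, "ay": 0, "az": 0, "fingers": -1},
])

```text
clock: 22.05
position: [0.6584, -0.0904, 0.1879]
tool_rot: [[-0.998, 0.066, 0.001], [0.066, 0.998, -0.001], [-0.001, -0.001, -1.0]]
wrist_force: [-0.5, -1.5, 4.7]
width: 0.0126
finger_force: 78.7
```

```bash
python3 st.py
```

```text
t 22.05 q7 109.28 head 176.2 T [-0.277  0.342 -0.033] F [-0.5 -1.5  4.7] p [ 0.6584 -0.0904  0.1879] w 0.0126 78.67676138877869
```

Emit:
play_rows([
  {"dx": 0, "dy": 0, "dz": 0, "ax": 0, "ay": 0, "az": 6, "fingers": -1},
  {"dx": 0, "dy": 0, "dz": 0, "ax": 0, "ay": 0, "az": 0, "fingers": -1},
])

```text
clock: 22.25
position: [0.6584, -0.0904, 0.1879]
tool_rot: [[-0.986, 0.169, 0.001], [0.169, 0.986, -0.001], [-0.001, -0.001, -1.0]]
wrist_force: [-1.9, -1.3, 5.9]
width: 0.0126
finger_force: 78.7
```

```bash
python3 st.py
```

```text
t 22.25 q7 104.27 head 170.26 T [-0.263  0.394 -0.035] F [-1.9 -1.3  5.9] p [ 0.6584 -0.0904  0.1879] w 0.0126 78.70708107948303
```

Emit:
play_rows([
  {"dx": 0, "dy": 0, "dz": 0, "ax": 0, "ay": 0, "az": 6, "fingers": -1},
  {"dx": 0, "dy": 0, "dz": 0, "ax": 0, "ay": 0, "az": 0, "fingers": -1},
])

```text
clock: 22.45
position: [0.6584, -0.0905, 0.1879]
tool_rot: [[-0.963, 0.271, 0.001], [0.271, 0.963, -0.001], [-0.001, -0.001, -1.0]]
wrist_force: [-1.5, -0.9, 6.0]
width: 0.0125
finger_force: 78.8
```

```bash
python3 st.py
```

```text
t 22.45 q7 99.24 head 164.3 T [-0.321  0.375  0.286] F [-1.5 -0.9  6. ] p [ 0.6584 -0.0905  0.1879] w 0.0125 78.81202340126038
```

Emit:
play_rows([
  {"dx": 0, "dy": 0, "dz": 0, "ax": 0, "ay": 0, "az": 6, "fingers": -1},
  {"dx": 0, "dy": 0, "dz": 0, "ax": 0, "ay": 0, "az": 0, "fingers": -1},
])

```text
clock: 22.65
position: [0.6584, -0.0906, 0.1879]
tool_rot: [[-0.929, 0.369, 0.001], [0.369, 0.929, -0.001], [-0.001, -0.001, -1.0]]
wrist_force: [-1.1, -2.3, 6.0]
width: 0.0124
finger_force: 78.9
```

```bash
python3 st.py
```

```text
t 22.65 q7 94.2 head 158.32 T [-0.408  0.364  0.4  ] F [-1.1 -2.3  6. ] p [ 0.6584 -0.0906  0.1879] w 0.0124 78.88479709625244
```

Emit:
play_rows([
  {"dx": 0, "dy": 0, "dz": 0, "ax": 0, "ay": 0, "az": 6, "fingers": -1},
  {"dx": 0, "dy": 0, "dz": 0, "ax": 0, "ay": 0, "az": 0, "fingers": -1},
])

```text
clock: 22.85
position: [0.6584, -0.0907, 0.1879]
tool_rot: [[-0.885, 0.465, 0.001], [0.465, 0.885, -0.001], [-0.001, -0.001, -1.0]]
wrist_force: [-1.6, -2.1, 6.2]
width: 0.0123
finger_force: 78.9
```

```bash
python3 st.py
```

```text
t 22.85 q7 89.17 head 152.31 T [-0.405  0.422  0.372] F [-1.6 -2.1  6.2] p [ 0.6584 -0.0907  0.1879] w 0.0123 78.9041018486023
```

Emit:
play_rows([
  {"dx": 0, "dy": 0, "dz": 0, "ax": 0, "ay": 0, "az": 6, "fingers": -1},
  {"dx": 0, "dy": 0, "dz": 0, "ax": 0, "ay": 0, "az": 0, "fingers": -1},
])

```text
clock: 23.05
position: [0.6584, -0.0907, 0.1879]
tool_rot: [[-0.832, 0.555, 0.0], [0.555, 0.832, -0.001], [-0.001, -0.001, -1.0]]
wrist_force: [-2.1, -2.2, 5.2]
width: 0.0124
finger_force: 78.9
```

```bash
python3 st.py
```

```text
t 23.05 q7 84.13 head 146.31 T [-0.452  0.451  0.367] F [-2.1 -2.2  5.2] p [ 0.6584 -0.0907  0.1879] w 0.0124 78.92699003219604
```

Bite is at 168.4° and the screw follows from 162.7°. The target is about 73.3°, so 73° more.

Emit:
play_rows([
  {"dx": 0, "dy": 0, "dz": 0, "ax": 0, "ay": 0, "az": 8, "fingers": -1},
  {"dx": 0, "dy": 0, "dz": 0, "ax": 0, "ay": 0, "az": 8, "fingers": -1},
  {"dx": 0, "dy": 0, "dz": 0, "ax": 0, "ay": 0, "az": 8, "fingers": -1},
  {"dx": 0, "dy": 0, "dz": 0, "ax": 0, "ay": 0, "az": 8, "fingers": -1},
  {"dx": 0, "dy": 0, "dz": 0, "ax": 0, "ay": 0, "az": 8, "fingers": -1},
])

```text
clock: 23.55
position: [0.658, -0.091, 0.1879]
tool_rot: [[-0.278, 0.961, 0.0], [0.961, 0.278, -0.002], [-0.002, -0.0, -1.0]]
wrist_force: [-2.9, -2.3, 4.7]
width: 0.0123
finger_force: 78.9
```

Emit:
play_rows([
  {"dx": 0, "dy": 0, "dz": 0, "ax": 0, "ay": 0, "az": 8, "fingers": -1},
  {"dx": 0, "dy": 0, "dz": 0, "ax": 0, "ay": 0, "az": 8, "fingers": -1},
  {"dx": 0, "dy": 0, "dz": 0, "ax": 0, "ay": 0, "az": 8, "fingers": -1},
  {"dx": 0, "dy": 0, "dz": 0, "ax": 0, "ay": 0, "az": 0, "fingers": -1},
  {"dx": 0, "dy": 0, "dz": 0, "ax": 0, "ay": 0, "az": 0, "fingers": -1},
])

```text
clock: 24.05
position: [0.6578, -0.0911, 0.1879]
tool_rot: [[0.132, 0.991, -0.001], [0.991, -0.132, -0.002], [-0.002, -0.0, -1.0]]
wrist_force: [-2.7, -2.4, 7.4]
width: 0.0125
finger_force: 79.1
```

```bash
python3 st.py
```

```text
t 24.05 q7 30.62 head 82.43 T [-0.549  0.825  0.316] F [-2.7 -2.4  7.4] p [ 0.6578 -0.0911  0.1879] w 0.0125 79.12829160690308
```

Emit:
play_rows([
  {"dx": 0, "dy": 0, "dz": 0, "ax": 0, "ay": 0, "az": 5, "fingers": -1},
  {"dx": 0, "dy": 0, "dz": 0, "ax": 0, "ay": 0, "az": 4, "fingers": -1},
  {"dx": 0, "dy": 0, "dz": 0, "ax": 0, "ay": 0, "az": 0, "fingers": -1},
  {"dx": 0, "dy": 0, "dz": 0, "ax": 0, "ay": 0, "az": 0, "fingers": -1},
])

```text
clock: 24.45
position: [0.6577, -0.0911, 0.1878]
tool_rot: [[0.285, 0.958, -0.001], [0.958, -0.285, -0.002], [-0.002, -0.0, -1.0]]
wrist_force: [-4.0, -2.4, 6.0]
width: 0.0126
finger_force: 79.3
```

```bash
python3 st.py
```

```text
t 24.45 q7 23.01 head 73.43 T [-0.501  0.874  0.365] F [-4.  -2.4  6. ] p [ 0.6577 -0.0911  0.1878] w 0.0126 79.25917625427246
```

Emit:
play_rows([
  {"dx": 0, "dy": 0, "dz": 0, "ax": 0, "ay": 0, "az": 0, "fingers": 0.2},
  {"dx": 0, "dy": 0, "dz": 0, "ax": 0, "ay": 0, "az": 0, "fingers": 0.2},
  {"dx": 0, "dy": 0, "dz": -0.03, "ax": 0, "ay": 0, "az": 0, "fingers": 0.2},
  {"dx": 0, "dy": 0, "dz": -0.05, "ax": 0, "ay": 0, "az": 0, "fingers": 0.2},
  {"dx": 0, "dy": 0, "dz": 0, "ax": 0, "ay": 0, "az": 0, "fingers": 0.2},
])

```text
clock: 24.95
position: [0.6608, -0.0913, 0.2733]
tool_rot: [[0.285, 0.958, 0.009], [0.958, -0.285, -0.002], [0.001, 0.009, -1.0]]
wrist_force: [-0.5, -0.9, 0.2]
width: 0.0514
finger_force: 0.0
```

Emit:
play_rows([
  {"dx": 0, "dy": 0, "dz": 0, "ax": 0, "ay": 0, "az": 0, "fingers": 0.2},
  {"dx": 0, "dy": 0, "dz": 0, "ax": 0, "ay": 0, "az": 0, "fingers": 0.2},
  {"dx": 0, "dy": 0, "dz": 0, "ax": 0, "ay": 0, "az": 0, "fingers": 0.2},
])

```text
clock: 25.25
position: [0.6578, -0.0892, 0.2658]
tool_rot: [[0.285, 0.958, -0.002], [0.958, -0.285, 0.001], [0.0, -0.002, -1.0]]
wrist_force: [-0.5, -0.4, 0.5]
width: 0.051
finger_force: 0.0
```

```bash
python3 st.py
```

```text
t 25.25 q7 19.9 head 73.42 T [ 0.03  -0.024 -0.01 ] F [-0.5 -0.4  0.5] p [ 0.6578 -0.0892  0.2658] w 0.051 0.0
```

```bash
python3 -c "
from station import ctrl
print(ctrl.finish_job())"
```

```text
the job is handed in; nothing more can be done
None
```

I tightened the three knobs in order, going by wrist torque and turn angle: about one, two and one quarter turns past the bite. I let all of them go and handed the job in at 25 s; it returned no verdict, and I couldn't measure the jaw drops directly.

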